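# Check the hardness tester on the steel disc, then hold it on the chalk cross of the stone

## Robot

A 6-joint arm with a two-finger parallel gripper is mounted at the origin on the work surface. World frame = base frame: x ahead of the robot, y to its left, z up, the work surface at z = 0. Lengths are in m, angles in rad, forces in N, time in s.
With the tool pointing down it reaches from about 0.375 to 0.9 m from the base axis. Payload 3.1 kg.
Tool frame: the origin (TCP) lies midway between the tips of the shut fingers; the grasp point (between the pads) lies 19 mm behind it (manip.hold_point_z is the distance from the TCP to the grasp point, in m); x points along the fingers, y is the direction in which the jaws open and shut, and the axes are right-handed (so a half turn about x gives the same grasp; the last joint's range is limited). The gripper opens to 85 mm and grips with 20 to 120 N. Pads are 22 mm wide; open, the fingers measure 114 mm over their backs; the gripper's body (76 mm by 85 mm) begins 54 mm behind the grasp point. The pads swing forward as they close: fully open they stand 13 mm farther back than shut.
Start: joints at [-1.5, 0.527, 1.433, -0, 1.181, -0.178], TCP at [0.154, -0.606, 0.231] pointing down, gripper open.
Joint ranges: [-3.08, 3.08], [-0.75, 2.2], [0.22, 2.44], [-1.43, 4.57], [0, 2.65], [-2.85, 2.85]. Speed limits (rad/s): [2.79, 2.79, 3.14, 3.14, 3.14, 3.14].

## Interface

Orientations are given as a unit quaternion [x, y, z, w].
In Python, from station import manip, snapshot gives the robot as it stands.
- The arm moves only by the tool play_rows, never from a script. Its argument "series" is a list of rows, each a list of 4 numbers: the shift along the tool's x, y, z in m, then the turn about the tool's x in degrees. In form: [[tx, ty, tz, spin], ...]. A call has 1 to 20 rows; each row is the pose to reach, as a shift and turn from the pose measured when the call began, along the tool's axes at that moment; what a row does not reach only later rows make up. A row lasts 1/10 s, in which the tool goes at most 50 mm and 8.59 degrees, less where a joint would pass 70% of its speed; a pose out of reach is approached as far as the arm can. A call with a gripper value outside its range is refused whole. "claw" is the opening in per cent of the stroke, from 0 (shut) to 100 (fully open), set as the call begins (left out, the last holds). The fingers move at their own pace and stop on an object; "force" is the grip in N (left out, the last holds). Time passes only in rows, so rows that repeat a pose let the fingers close. It gives the time, the measured TCP pose, the force and the opening at its end, in the units of the state.
- manip.sense(): the state, without advancing time (a new reading comes with each control period).
- snapshot(name): name is "scene" or "top" or "wrist"; returns a dict with "image" (384x512x3 uint8, blue, green, red), "depth" (384x512 float32, m along the optical axis (not along the pixel's ray), 0 where there is no reading), "fov_y" (degrees; the focal length in pixels is half the picture's height over the tangent of half this angle, whatever the lens; pixels are square), "cx", "cy" (the principal point, pixels), "R" (3x3) and "t" (3): a world point X has camera coordinates R X + t. Camera axes: x right, y down, z forward; pixel columns grow to the right and rows downward; lengths in m; the calibration is good to about 2 mm. A picture is of the moment at which its call begins.
- manip.sign_off(): hands the job in, once; it reports no verdict.
The state is a dict: "t": time; "q": joint angles; "qd": joint speeds; "tau": joint torques, N m; "tcp_pos": TCP position; "tool_rot": TCP orientation; "force": force on the tool from outside, world axes, zero at the start; "ft_torque": the same for the moment, N m; "finger_gap": opening from 0.0 (shut) to 1.0 (fully open).
Only numpy, scipy, OpenCV 4.12 (cv2) and the standard library are available. Lean on these libraries where they do the work, as an engineer would, in place of code of your own. Each camera call takes 0.05 s, during which the arm holds its last target.

## Task

Lift the spring-plunger hardness tester out of its wooden stand and check it first: holding it upright, press its tip gently on the middle of the round steel test disc for a second, so that the plunger goes about half-way in. Then hold the tip on the chalk cross (not the chalk ring) on the sloping sawn face of the red stone, square to that face, pressing lightly so that the plunger is again about half-way in, not bottomed. The program finishes while holding the tester there; leave the other pieces on the bench where they are, and never press hard.

Things in the scene. Friction and masses are not known exactly. Their poses are not given: they have to be found in the camera images.
- tester_grip (a point): centre of the black box-shaped grip (34 along x, 26 along y, 56 high, flat sides) of the hardness tester, loose, about 250 g, upright in its stand. z is the tester's long axis and points away from the tip (up in the stand). The tip of the untouched plunger is 94 below this point on the axis; the tester's top is 34 above it
- tip (a point): the very end of the tester's plunger (rounded steel pin, 7 across); it moves with the plunger, and its axes are parallel to the tester's
- plunger (a joint): how far the plunger is pushed into the tester, m: 0 fully out (12 mm stick out of the nose), 0.010 bottomed; spring of 0.8 N per mm with no preload, so half-way is about 4 N. A black band on the plunger's upper half of travel is swallowed by the nose at about half-way
- tester: the tester as a whole; origin on its axis at the underside of the collar (38 across, 6 thick), 34 below the grip's centre; z along the axis away from the tip. Under the collar: a barrel 20 across and 40 long, then a cone nose 8 long, then the plunger
- stand: wooden block 80 x 80 x 70 high, fixed to the bench; origin at the centre of its underside. The tester's barrel hangs straight down in its central round hole (24 across, 64 deep) and the collar rests on its top, so the tester must rise at least 62 to come clear
- disc_top (a point): the centre of the flat top of the round steel test disc (60 across, top 16 above the bench, fixed), z up
- disc: the steel test disc; origin at the centre of its underside
- cross (a point): the centre of the chalk cross (X shape, 30 across) on the stone's sloping face; z is the face's outward normal (it leans about 20 degrees from vertical, towards the low edge of the face, roughly towards the robot), x runs up the slope, y level along the face
- ring (a point): the centre of the chalk ring (24 across) on the same face, 68 from the cross; not the spot to test; axes as for the cross
- stone: red stone block, fixed, seen about 120 x 150; its face slopes from about 36 high at the low edge to 74 at the high edge; origin on the bench under the face's middle, z up, x horizontally towards the high edge
- blank: T-shaped red stone pipe blank, loose, 100 x 72 x 28; origin on its underside in the middle of the long arm; leave alone
- mallet: wooden mallet lying on the bench, loose, 100 x 220 x 60; origin on the bench below its middle; leave alone
- offcut: flat pink stone offcut, loose, 45 x 70 x 24; origin at the centre of its underside; leave alone

How it is judged:
By the outcome, as a careful person would: the job done as asked, in the order asked, and still so for the second after the job is handed in, while the arm keeps its last pose, push and grip.
It also fails if it takes over 61 s, if anything falls off the work surface, if the arm or the gripper's body presses on something with over 40 N, if the wrist force passes 120 N, or if a joint passes its speed limit or range.

## Working session

There is one attempt and no reset: what is moved stays moved. The work goes in short steps, Python scripts to look and compute and a tool call to move; the robot and the scene stay as the last step left them, time stands still between calls to the robot, and variables do not carry over. Pictures are saved under pics/ and viewed, and the job is handed in when it is done.

Besides the shell and the picture viewer there is one more tool, called after "Emit:" in YAML: its name, and indented under it one key for each argument. play_rows: Moves the arm, as the interface text tells. Its arguments: {"type":"object","properties":{"series":{"type":"array","items":{"type":"array","items":{"type":"number"}}},"claw":{"type":"number"},"force":{"type":"number"}},"required":["series"]}

```bash
ls; mkdir -p pics; python3 - <<'E'
from station import manip, snapshot
import cv2,pickle
print(manip.sense(), manip.hold_point_z)
d={}
for n in("scene","top","wrist"):
    s=snapshot(n);d[n]=s;cv2.imwrite(f"pics/{n}0.png",s["image"]);print(n,s["fov_y"],s["cx"],s["cy"],s["R"],s["t"])
pickle.dump(d,open("s0.pkl","wb"))
E
```

```text
pics
{'t': 0.0, 'q': array([-1.50052466e+00,  5.28445343e-01,  1.43393011e+00, -1.58170212e-05,
        1.18143275e+00, -1.78503789e-01]), 'qd': array([ 0.00148742,  0.00062358, -0.00029677, -0.00090395, -0.00172519,
        0.00109411]), 'tau': array([ 1.17452772e-03, -4.42354202e+01, -1.78025597e+01,  4.41954262e-05,
        8.60494998e-03,  4.08992392e-06]), 'tcp_pos': array([ 0.15385495, -0.60500276,  0.2303376 ]), 'tool_rot': array([ 0.70168005,  0.08851327, -0.70160564,  0.08694838]), 'force': array([-0.18418154,  0.90255895, -0.33180354]), 'ft_torque': array([-0.03932353, -0.05634227, -0.00348399]), 'finger_gap': 1.001921168713175} 0.0187
scene 44.76491917627314 245.316419125448 193.49703957854553 [[ 0.56470368  0.82491499  0.02500021]
 [ 0.44913046 -0.28176062 -0.84787545]
 [-0.6923811   0.49002674 -0.52960571]] [-0.36541811 -0.18752514  1.59800889]
top 42.09872969321526 254.38109469510655 190.27126674062885 [[ 0.01301869 -0.99987505 -0.00896619]
 [-0.99347218 -0.01191798 -0.11345043]
 [ 0.11332939  0.01038464 -0.9935032 ]] [0.01022795 0.6063885  1.23728032]
wrist 62.078939361852896 265.1830912305058 191.01579054756402 [[ 0.24686052 -0.96905036 -0.00112922]
 [-0.93047148 -0.23735796  0.27907708]
 [-0.27070777 -0.06784241 -0.96026804]] [-0.62393833 -0.03692348  0.37896853]
```

View pics/scene0.png

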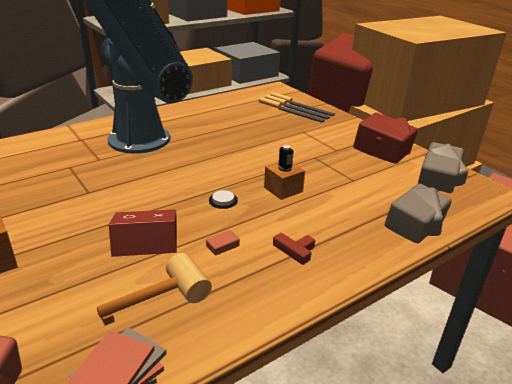

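View pics/top0.png

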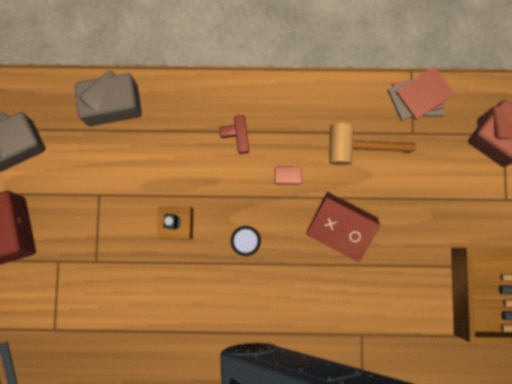

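View pics/wrist0.png

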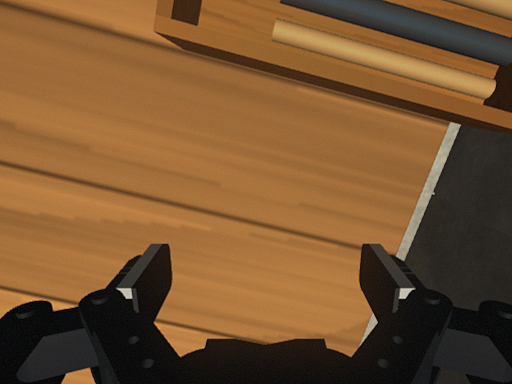

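The scene picture shows the tester in its stand at about (286,158), the disc at (223,199) and the stone at (143,232). In the top view the tester is at (171,221), the disc at (245,240), the cross at (331,224) and the ring at (355,237). I'll enlarge these and measure.

```bash
cat > h.py <<'E'
import numpy as np,cv2,pickle
def K(s):
    f=s["image"].shape[0]/2/np.tan(np.radians(s["fov_y"]/2)); return f
def bp(s,u,v,z=None):
    f=K(s)
    if z is None: z=s["depth"][int(round(v)),int(round(u))]
    u=np.asarray(u,float)
    c=np.array([(u-s["cx"])/f*z,(v-s["cy"])/f*z,z])
    return s["R"].T@(c-s["t"])
def cloud(s):
    f=K(s);h,w=s["depth"].shape;v,u=np.mgrid[:h,:w];z=s["depth"].astype(float)
    c=np.stack([(u-s["cx"])/f*z,(v-s["cy"])/f*z,z],-1)
    return (c-s["t"])@s["R"]
def proj(s,X):
    c=np.asarray(s["R"])@X+s["t"];f=K(s);return s["cx"]+f*c[0]/c[2],s["cy"]+f*c[1]/c[2]
def crop(s,u0,u1,v0,v1,k,name):
    cv2.imwrite(name,cv2.resize(s["image"][v0:v1,u0:u1],None,fx=k,fy=k,interpolation=cv2.INTER_CUBIC))
E
python3 - <<'E'
from h import *
d=pickle.load(open("s0.pkl","rb"));s=d["top"]
crop(s,145,275,190,270,6,"pics/topA.png")
crop(s,295,395,185,270,7,"pics/topB.png")
crop(d["scene"],90,310,130,270,3.6,"pics/sceneA.png")
P=cloud(s)
from scipy.spatial.transform import Rotation as R
print(R.from_quat([ 0.70168005,  0.08851327, -0.70160564,  0.08694838]).as_matrix().round(4))
for u,v in [(171,221),(175,222),(185,222),(163,235),(245,240),(331,224),(355,237),(326,195),(378,218),(360,260),(308,232),(250,300)]:
    print(u,v,P[v,u].round(4))
E
```

```text
[[-2.000e-04  2.462e-01 -9.692e-01]
 [ 2.200e-03 -9.692e-01 -2.462e-01]
 [-1.000e+00 -2.200e-03 -4.000e-04]]
171 221 [0.5199 0.2092 0.1419]
175 222 [0.5188 0.2037 0.1189]
185 222 [0.5215 0.1875 0.0688]
163 235 [0.489  0.2415 0.0646]
245 240 [0.48   0.0402 0.0199]
331 224 [ 0.5216 -0.1733  0.0592]
355 237 [ 0.4904 -0.2332  0.055 ]
326 195 [ 0.5951 -0.163   0.0454]
378 218 [ 0.5416 -0.304  -0.0011]
360 260 [ 0.4337 -0.2487  0.0361]
308 232 [ 0.5018 -0.1185  0.0384]
250 300 [ 0.3278  0.0257 -0.0007]
```

View pics/topA.png

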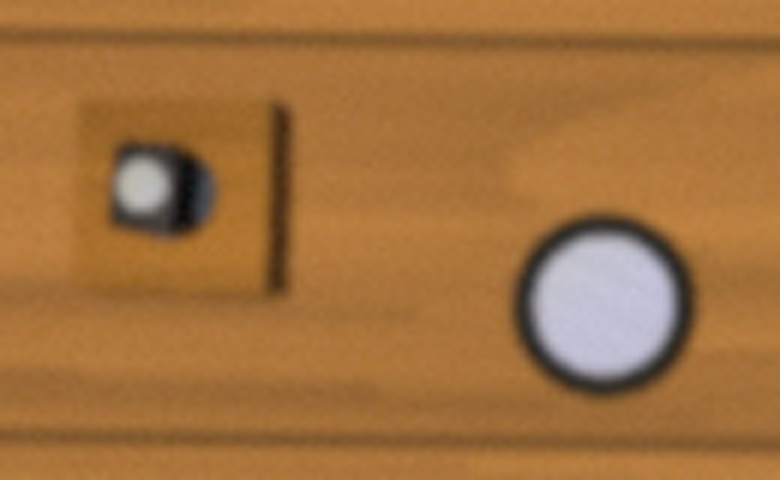

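View pics/topB.png

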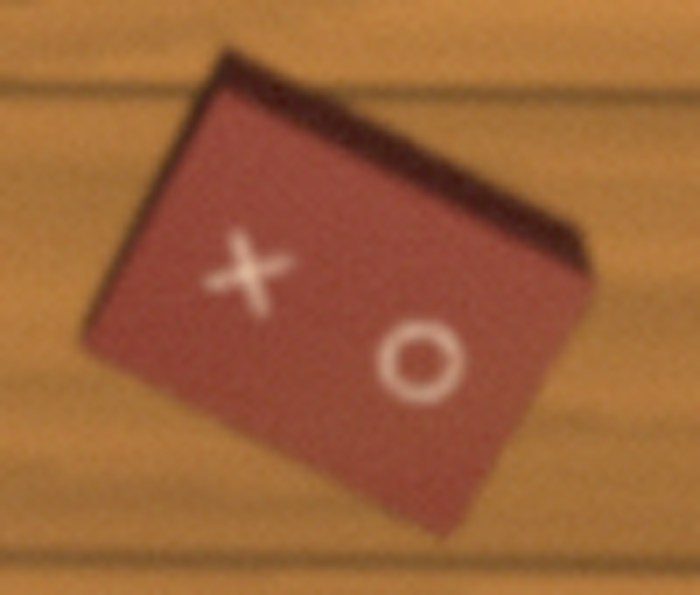

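View pics/sceneA.png

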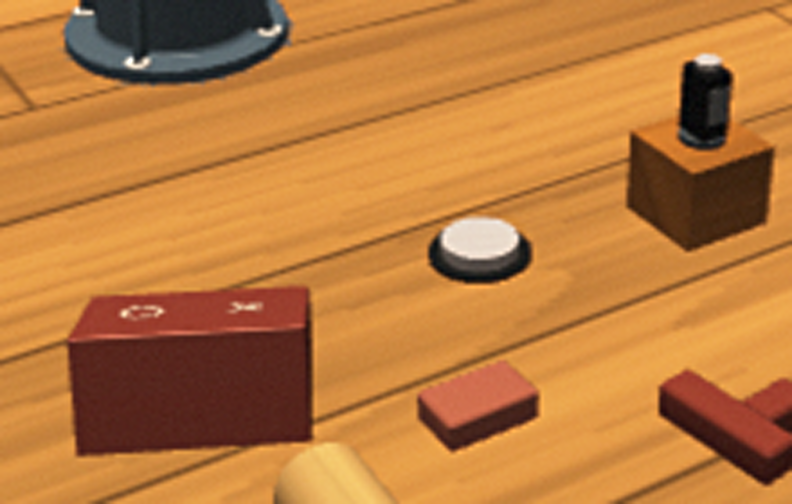

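```bash
python3 - <<'E'
from h import *
d=pickle.load(open("s0.pkl","rb"));s=d["top"]
def raydist(s,u,v,n,c): # intersect n.X=c
    o=-s["R"].T@s["t"]; q=bp(s,u,v,1.0)-o; return o+q*(c-n@o)/(n@q)
ez=np.array([0,0,1.])
print("disc",raydist(s,245.25,240.4,ez,.016))
print("testertop",raydist(s,168.1,220.25,ez,.07+.068))
for x,y in [(80,103),(275,103),(272,290),(74,288)]: print("stand",raydist(s,(x+.5)/6-.5+145,(y+.5)/6-.5+190,ez,.07).round(4))
# tester mask for grip box: depth
for nm in("top","scene"):
  s=d[nm];P=cloud(s)
  hsv=cv2.cvtColor(s["image"],cv2.COLOR_BGR2HSV)
  m=np.linalg.norm(P[...,:2]-[.515,-.205],axis=-1)<.08
  m&=(P[...,2]>.036)&(P[...,2]<.08)
  m=cv2.erode(m.astype(np.uint8),np.ones((5,5)))>0
  Q=P[m]
  if nm=="scene":Q=Q[(Q[:,2]>.03)]
  for _ in range(5):
    A=np.c_[Q[:,:2],np.ones(len(Q))];c,*_=np.linalg.lstsq(A,Q[:,2],rcond=None);r=Q[:,2]-A@c;Q=Q[abs(r)<max(2*r.std(),.002)]
  n=np.array([-c[0],-c[1],1]);cc=c[2]/np.linalg.norm(n);n/=np.linalg.norm(n)
  print(nm,len(Q),"n",n,"tilt",np.degrees(np.arccos(n[2])),"az",np.degrees(np.arctan2(n[1],n[0])),"res",r.std())
  if nm=="top":
    for k,(u,v) in dict(cross=(329.9,223.3),ring=(354.7,236.3)).items(): print(k,raydist(s,u,v,n,cc))
    for x,y in [(225,85),(590,278),(447,535),(85,342)]: print("corner",raydist(s,(x+.5)/7-.5+295,(y+.5)/7-.5+185,n,cc).round(4))
  else:
    for k,(x,y) in dict(cross=(245,308),ring=(142,313)).items(): print(k,raydist(s,(x+.5)/3.6-.5+90,(y+.5)/3.6-.5+130,n,cc))
s=d["scene"]
print("disc sc",raydist(s,(480+.5)/3.6-.5+90,(239+.5)/3.6-.5+130,ez,.016))
print("ttop sc",raydist(s,(708+.5)/3.6-.5+90,(61+.5)/3.6-.5+130,ez,.138))
for x,y in [(629,137),(688,166),(774,149),(715,121)]: print("stand",raydist(s,(x+.5)/3.6-.5+90,(y+.5)/3.6-.5+130,ez,.07).round(4))
E
```

```text
disc [0.47900635 0.03968129 0.016     ]
testertop [0.52175696 0.2166964  0.138     ]
stand [0.5583 0.2554 0.07  ]
stand [0.5593 0.175  0.07  ]
stand [0.4826 0.1741 0.07  ]
stand [0.4824 0.2552 0.07  ]
top 1608 n [-0.30040049  0.15188145  0.94164302] tilt 19.67066413039835 az 153.17899716354623 res 0.002022450626115708
cross [ 0.52349892 -0.17119717  0.05503829]
ring [ 0.4920984  -0.23244461  0.05489982]
corner [ 0.5879 -0.161   0.0739]
corner [ 0.5217 -0.2882  0.0733]
corner [ 0.4312 -0.2445  0.0374]
corner [ 0.4982 -0.1153  0.0379]
scene 896 n [-0.14210049  0.06196848  0.9879106 ] tilt 8.918225581173996 az 156.43850836630668 res 0.006097073237582315
cross [ 0.52917775 -0.17523646  0.05611924]
ring [ 0.49708103 -0.23436458  0.05521139]
disc sc [0.48575758 0.03612572 0.016     ]
ttop sc [0.52801457 0.21196344 0.138     ]
stand [0.4942 0.167  0.07  ]
stand [0.5542 0.178  0.07  ]
stand [0.5685 0.2507 0.07  ]
stand [0.509  0.2405 0.07  ]
```

Emit:
play_rows:
  series:
    - [-0.04,-0.217,-0.365,0]
    - [-0.04,-0.217,-0.365,0]
    - [-0.04,-0.217,-0.365,0]
    - [-0.04,-0.217,-0.365,0]
    - [-0.04,-0.217,-0.365,0]
    - [-0.04,-0.217,-0.365,0]
    - [-0.04,-0.217,-0.365,0]
    - [-0.04,-0.217,-0.365,0]
    - [-0.04,-0.705,-0.557,14.3]
    - [-0.04,-0.705,-0.557,14.3]
    - [-0.04,-0.705,-0.557,14.3]
    - [-0.04,-0.705,-0.557,14.3]
    - [-0.04,-0.705,-0.557,14.3]
    - [-0.04,-0.705,-0.557,14.3]
    - [-0.04,-0.705,-0.557,14.3]
    - [-0.04,-0.705,-0.557,14.3]
    - [-0.04,-0.705,-0.557,14.3]
    - [-0.04,-0.705,-0.557,14.3]
    - [-0.04,-0.705,-0.557,14.3]
    - [-0.04,-0.705,-0.557,14.3]
  claw: 100
  force: 40

```text
t: 2.15
tcp_pos: [0.5203, 0.2206, 0.2717]
tool_rot: [0.707, 0.003, -0.707, 0.001]
force: [-0.1, -0.5, -0.7]
finger_gap: 1.0
```

```bash
cat >> h.py <<'E'
def ray(s,u,v,n,c):
    o=-s["R"].T@s["t"]; q=bp(s,u,v,1.0)-o; return o+q*(c-n@o)/(n@q)
def st():
    from station import manip
    from scipy.spatial.transform import Rotation
    q=manip.sense();M=Rotation.from_quat(q["tool_rot"]).as_matrix()
    print("t",round(q["t"],2),"tcp",q["tcp_pos"].round(4),"az_z",round(np.degrees(np.arctan2(M[1,2],M[0,2])),2),"x",M[:,0].round(3),"F",q["force"].round(2),"T",q["ft_torque"].round(3),"gap",round(q["finger_gap"],3),"q",q["q"].round(2))
    return q,M
def togo(dw,M): print("tool shift",(M.T@np.asarray(dw,float)).round(4))
def snap(n,tag):
    from station import snapshot
    s=snapshot(n);pickle.dump(s,open(tag+".pkl","wb"));cv2.imwrite(f"pics/{tag}.png",s["image"]);return s
E
python3 - <<'E'
from h import *
st();s=snap("wrist","w1")
E
```

```text
t 2.15 tcp [0.5203 0.2206 0.2717] az_z -179.67 x [ 0.001  0.004 -1.   ] F [-0.08 -0.48 -0.72] T [ 0.005 -0.011 -0.027] gap 1.0 q [0.2  0.4  1.54 0.   1.2  1.76]
```

View pics/w1.png

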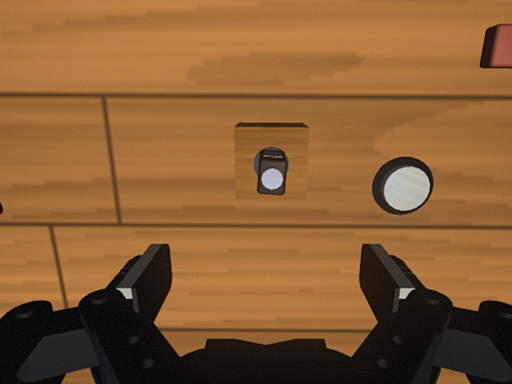

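The wrist picture shows the tester top at about (272,180), the stand top between columns 235 and 308, and the disc at (407,189). I'll look closer.

```bash
python3 - <<'E'
from h import *
s=pickle.load(open("w1.pkl","rb"))
crop(s,225,320,115,210,6.3,"pics/w1c.png")
crop(s,365,445,150,220,7,"pics/w1d.png")
E
```

```text
(no output)
```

View pics/w1c.png

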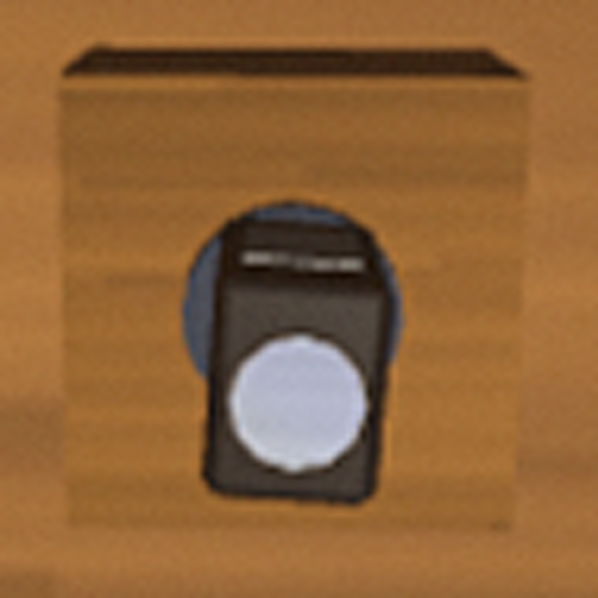

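View pics/w1d.png

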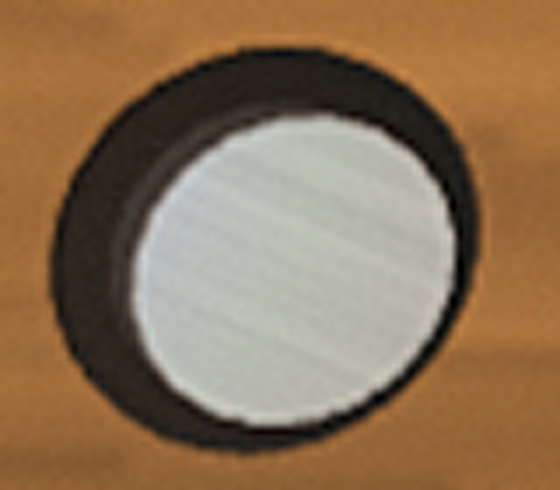

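```bash
python3 - <<'E'
from h import *
s=pickle.load(open("w1.pkl","rb"));ez=np.array([0,0,1.])
f=lambda x,y,z:ray(s,(x+.5)/6.3-.5+225,(y+.5)/6.3-.5+115,ez,z).round(4)
for p in [(222,283),(390,297),(375,502),(205,492)]: print("box",f(*p,.132))
print("btn",f(299,403,.138))
print("collar c",f(292,310,.076))
for p in [(58,78),(528,78),(518,530),(64,527)]: print("stand",f(*p,.07))
print("disc",ray(s,(295+.5)/7-.5+365,(270+.5)/7-.5+150,ez,.016))
M=None
q,M=st()
E
```

```text
box [0.5382 0.226  0.132 ]
box [0.5363 0.2021 0.132 ]
box [0.5058 0.2035 0.132 ]
box [0.5071 0.2285 0.132 ]
btn [0.5222 0.215  0.138 ]
collar c [0.5232 0.2151 0.076 ]
stand [0.5615 0.255  0.07  ]
stand [0.5621 0.1756 0.07  ]
stand [0.4821 0.1739 0.07  ]
stand [0.4821 0.2556 0.07  ]
disc [0.4804201  0.03776017 0.016     ]
t 2.2 tcp [0.5198 0.2179 0.2714] az_z -179.75 x [-0.     0.002 -1.   ] F [-0.21 -0.19 -0.01] T [-0.056 -0.013  0.023] gap 0.998 q [0.2  0.4  1.54 0.   1.2  1.76]
```

Emit:
play_rows:
  series:
    - [0.03,0.0025,-0.002,4]
    - [0.06,0.0025,-0.002,4]
    - [0.09,0.0025,-0.002,4]
    - [0.12,0.0025,-0.002,4]
    - [0.14,0.0025,-0.002,4]
    - [0.16,0.0025,-0.002,4]
    - [0.175,0.0025,-0.002,4]
    - [0.188,0.0025,-0.002,4]
    - [0.188,0.0025,-0.002,4]
    - [0.188,0.0025,-0.002,4]

```text
t: 3.2
tcp_pos: [0.5219, 0.215, 0.0835]
tool_rot: [-0.706, 0.023, 0.707, 0.024]
force: [0.4, -0.1, 0.6]
finger_gap: 1.0
```

```bash
python3 - <<'E'
from h import *
q,M=st();s=snap("wrist","w2");togo(np.array([.522,.2155,.083])-q["tcp_pos"],M)
E
```

```text
t 3.2 tcp [0.5219 0.215  0.0835] az_z 176.2 x [-0.001  0.002 -1.   ] F [ 0.37 -0.07  0.57] T [ 0.004 -0.029 -0.024] gap 1.0 q [0.19 0.66 1.71 0.   0.78 1.83]
tool shift [ 0.0005 -0.0005 -0.0001]
```

View pics/w2.png

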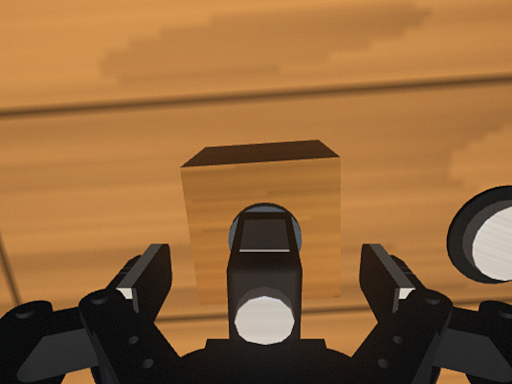

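The tester, with its top at (265,320), is centred between the pads, which are at columns 170 and 360. Its sides are parallel to them. Closing.

Emit:
play_rows:
  series:
    - [0,0,0,0]
    - [0,0,0,0]
    - [0,0,0,0]
    - [0,0,0,0]
    - [0,0,0,0]
    - [0,0,0,0]
    - [0,0,0,0]
    - [0,0,0,0]
    - [0,0,0,0]
    - [0,0,0,0]
  claw: 0
  force: 40

```text
t: 4.25
tcp_pos: [0.5225, 0.2154, 0.0844]
tool_rot: [0.707, -0.023, -0.706, -0.024]
force: [-0.6, 0.1, 4.7]
finger_gap: 0.297
```

```bash
python3 - <<'E'
from h import *
q,M=st();s=snap("wrist","w3")
E
```

```text
t 4.25 tcp [0.5225 0.2154 0.0844] az_z 176.22 x [ 0.001  0.002 -1.   ] F [-0.6   0.13  4.68] T [-0.087  0.103  0.004] gap 0.297 q [0.19 0.66 1.7  0.   0.78 1.83]
```

View pics/w3.png

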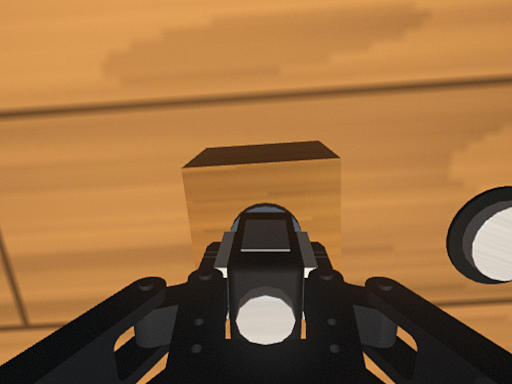

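The pads have closed on the grip at an opening of 0.297. Lifting straight up.

Emit:
play_rows:
  series:
    - [-0.005,0,0,0]
    - [-0.015,0,0,0]
    - [-0.03,0,0,0]
    - [-0.045,0,0,0]
    - [-0.06,0,0,0]
    - [-0.075,0,0,0]
    - [-0.09,0,0,0]
    - [-0.1,0,0,0]
    - [-0.1,0,0,0]
    - [-0.1,0,0,0]

```text
t: 5.3
tcp_pos: [0.522, 0.2151, 0.1842]
tool_rot: [0.707, -0.023, -0.706, -0.024]
force: [-0.6, -0.3, -2.2]
finger_gap: 0.3
```

```bash
python3 - <<'E'
from h import *
q,M=st();s=snap("wrist","w4");s=snap("scene","c4")
crop(s,220,350,70,220,4,"pics/c4c.png")
togo(np.array([.480,.0385,.14])-q["tcp_pos"],M)
E
```

```text
t 5.3 tcp [0.522  0.2151 0.1842] az_z 176.22 x [ 0.001  0.002 -1.   ] F [-0.61 -0.35 -2.22] T [ 0.008 -0.015  0.008] gap 0.3 q [0.19 0.51 1.64 0.   1.   1.83]
tool shift [0.0439 0.1791 0.0303]
```

View pics/w4.png

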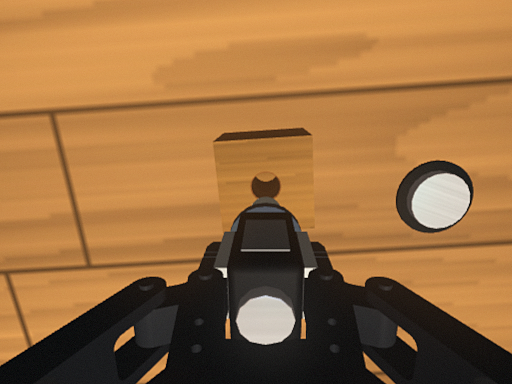

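View pics/c4c.png

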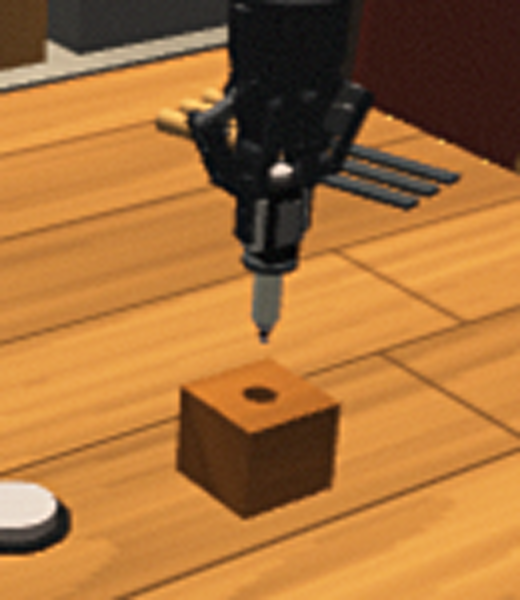

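The tester came out clear and upright: the hole shows in the wrist view at (265,187), and the tip hangs above the stand. Moving over the disc.

Emit:
play_rows:
  series:
    - [0,0.04,0.0068,0]
    - [0,0.08,0.0135,0]
    - [0,0.12,0.0203,0]
    - [0,0.15,0.0254,0]
    - [0.02,0.17,0.0288,0]
    - [0.045,0.179,0.0303,0]
    - [0.065,0.179,0.0303,0]
    - [0.075,0.179,0.0303,0]
    - [0.08,0.179,0.0303,0]
    - [0.08,0.179,0.0303,0]
    - [0.08,0.179,0.0303,0]

```text
t: 6.5
tcp_pos: [0.4801, 0.0388, 0.1038]
tool_rot: [0.707, -0.023, -0.707, -0.024]
force: [-0.4, 0.3, -2.1]
finger_gap: 0.299
```

```bash
python3 - <<'E'
from h import *
q,M=st();s=snap("wrist","w5");crop(s,170,360,120,260,4.2,"pics/w5c.png");s=snap("scene","c5")
crop(s,150,310,80,230,4,"pics/c5c.png")
togo(np.array([.480,.0385,.0854])-q["tcp_pos"],M)
E
```

```text
t 6.5 tcp [0.4801 0.0388 0.1038] az_z 176.27 x [ 0.     0.001 -1.   ] F [-0.44  0.3  -2.08] T [ 0.029 -0.04   0.005] gap 0.299 q [-0.15  0.55  1.9   0.    0.69  1.48]
tool shift [0.0184 0.0004 0.0001]
```

View pics/w5c.png

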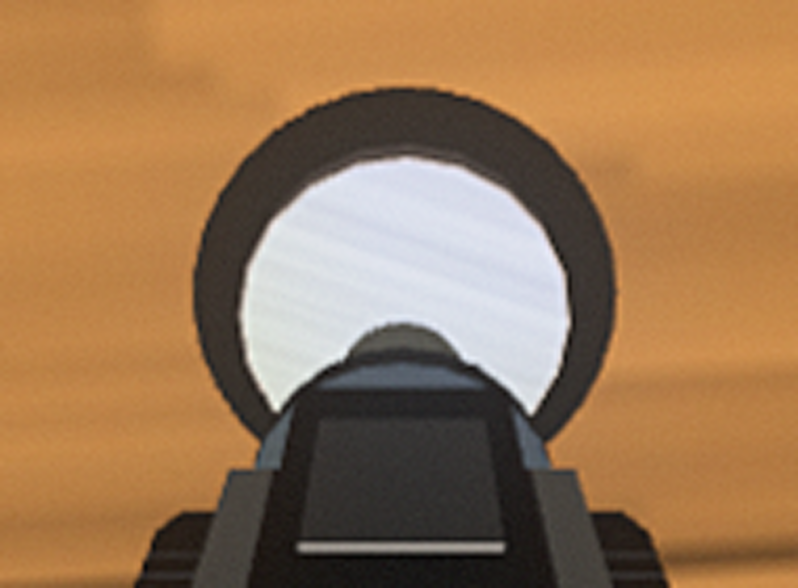

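View pics/c5c.png

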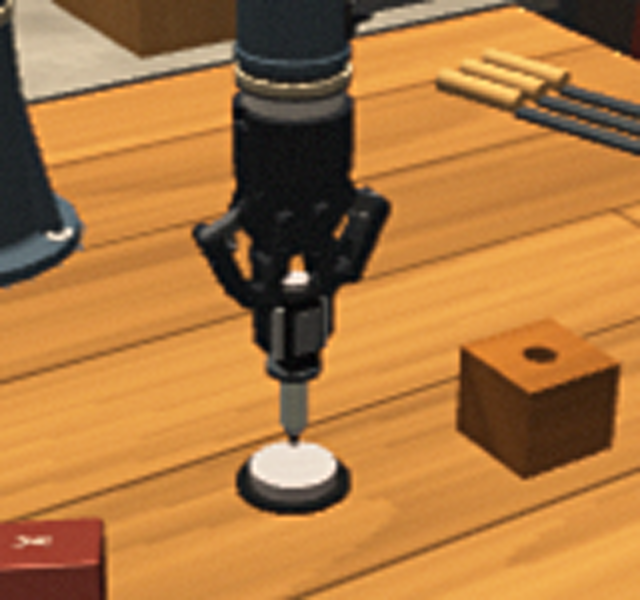

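```bash
python3 - <<'E'
from h import *
s=pickle.load(open("w5.pkl","rb"));ez=np.array([0,0,1.])
f=lambda x,y:ray(s,(x+.5)/4.2-.5+170,(y+.5)/4.2-.5+120,ez,.016).round(4)
pts=[f(*p) for p in [(405,156),(240,310),(572,310),(275,412),(537,412),(310,188),(500,188)]]
P=np.array(pts)[:,:2];A=np.c_[2*P,np.ones(len(P))];c=np.linalg.lstsq(A,(P**2).sum(1),rcond=None)[0];print(c[:2],np.sqrt(c[2]+c[:2]@c[:2]))
E
```

```text
[0.47948641 0.03815338] 0.029798610615274914
```

The tip is over the disc's middle: the disc centre fits at (0.4795, 0.038) and the TCP is at (0.480, 0.039). Descending gently.

Emit:
play_rows:
  series:
    - [0.005,0,0,0]
    - [0.01,0,0,0]
    - [0.013,0,0,0]
    - [0.015,0,0,0]
    - [0.0165,0,0,0]
    - [0.018,0,0,0]
    - [0.0185,0,0,0]
    - [0.0185,0,0,0]
    - [0.0185,0,0,0]

```text
t: 7.5
tcp_pos: [0.4802, 0.0388, 0.0858]
tool_rot: [0.707, -0.023, -0.706, -0.024]
force: [-0.8, 0.2, 1.9]
finger_gap: 0.3
```

```bash
python3 - <<'E'
from h import *
q,M=st();s=snap("scene","c6")
crop(s,200,250,160,215,10,"pics/c6c.png")
E
```

```text
t 7.5 tcp [0.4802 0.0388 0.0858] az_z 176.26 x [ 0.001  0.001 -1.   ] F [-0.76  0.25  1.85] T [ 0.066  0.153 -0.031] gap 0.3 q [-0.15  0.59  1.91  0.    0.64  1.48]
```

View pics/c6c.png

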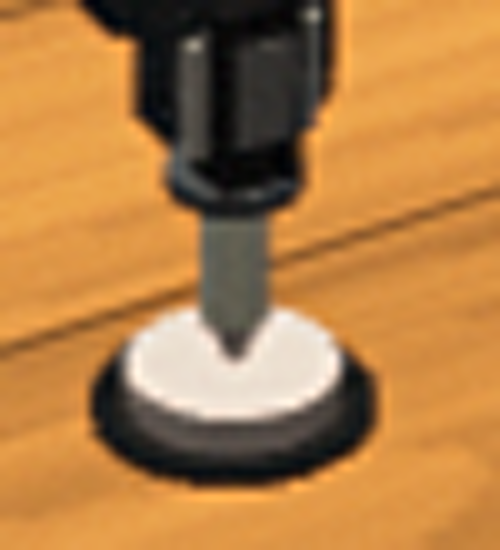

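The pressing force rose by about 4 N (from -2.1 to +1.9), so the plunger is about half-way in. The band is swallowed and the tip is mid-disc at (235,355) in the crop. I'll hold a good second, then lift.

Emit:
play_rows:
  series:
    - [0,0,0,0]
    - [0,0,0,0]
    - [0,0,0,0]
    - [0,0,0,0]
    - [0,0,0,0]
    - [0,0,0,0]
    - [0,0,0,0]
    - [0,0,0,0]
    - [0,0,0,0]
    - [0,0,0,0]
    - [0,0,0,0]
    - [0,0,0,0]
    - [0,0,0,0]

```text
t: 8.85
tcp_pos: [0.4802, 0.0388, 0.0857]
tool_rot: [0.707, -0.023, -0.706, -0.024]
force: [-0.5, 0.2, 2.2]
finger_gap: 0.295
```

Emit:
play_rows:
  series:
    - [-0.005,0,0,0]
    - [-0.02,0,0,0]
    - [-0.05,0,0,0]
    - [-0.08,0,0,0]
    - [-0.1,0,0,0]
    - [-0.1,0,0,0]
    - [-0.1,0,0,0]

```text
t: 9.55
tcp_pos: [0.4799, 0.0387, 0.1855]
tool_rot: [0.707, -0.023, -0.706, -0.024]
force: [-0.5, -0.2, -1.8]
finger_gap: 0.299
```

```bash
python3 - <<'E'
from h import *
q,M=st()
togo(np.array([.60,.215,.1858])-q["tcp_pos"],M)
E
```

```text
t 9.55 tcp [0.4799 0.0387 0.1855] az_z 176.26 x [ 0.001  0.001 -1.   ] F [-0.48 -0.18 -1.75] T [-0.042  0.034 -0.008] gap 0.299 q [-0.15  0.4   1.84  0.    0.9   1.48]
tool shift [ 1.000e-04 -1.838e-01 -1.084e-01]
```

Next, to get the 20° tilt, I'll swing the tester in the pads. The barrel goes against the stand's far top edge and the gripper is drawn towards the robot.

Emit:
play_rows:
  series:
    - [0,-0.03,-0.02,-1]
    - [0,-0.065,-0.04,-2]
    - [0,-0.1,-0.06,-3.7]
    - [0,-0.135,-0.08,-3.7]
    - [0,-0.165,-0.098,-3.7]
    - [0,-0.184,-0.109,-3.7]
    - [0.03,-0.184,-0.109,-3.7]
    - [0.06,-0.184,-0.109,-3.7]
    - [0.073,-0.184,-0.109,-3.7]
    - [0.073,-0.184,-0.109,-3.7]
    - [0.073,-0.184,-0.109,-3.7]
  force: 25

```text
t: 10.65
tcp_pos: [0.6008, 0.215, 0.1125]
tool_rot: [0.707, -0.0, -0.707, -0.001]
force: [0.4, 0.3, -2.1]
finger_gap: 0.3
```

```bash
python3 - <<'E'
from h import *
q,M=st();s=snap("scene","c7");crop(s,230,350,90,220,4.5,"pics/c7c.png")
s=snap("wrist","w7")
togo(np.array([.5715,.215,.1124])-q["tcp_pos"],M)
E
```

```text
t 10.65 tcp [0.6008 0.215  0.1125] az_z 179.94 x [ 0.001  0.001 -1.   ] F [ 0.41  0.34 -2.12] T [-0.043 -0.022 -0.018] gap 0.3 q [0.17 0.69 1.5  0.   0.96 1.74]
tool shift [0.0001 0.0001 0.0293]
```

View pics/c7c.png

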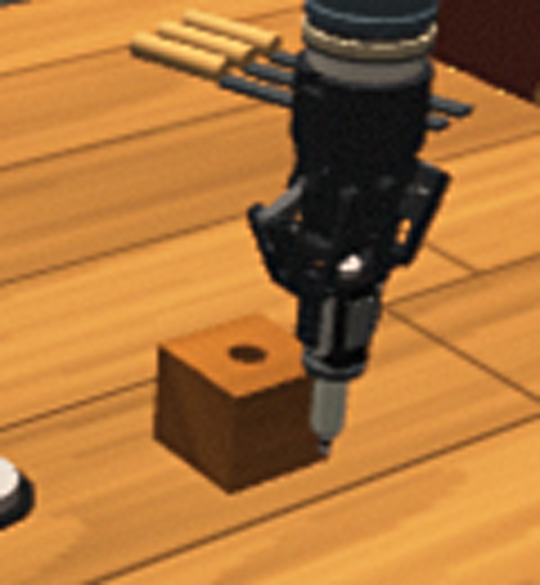

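View pics/w7.png

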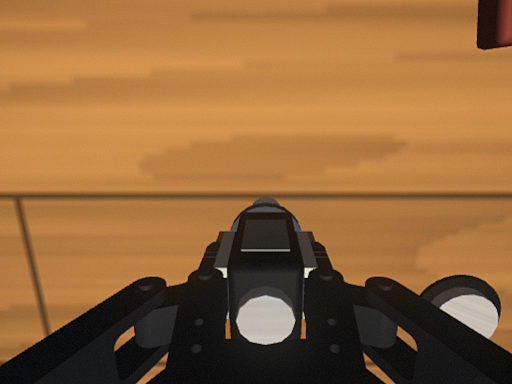

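The tester hangs just beyond the stand's far side, clear of it. Drawing it in gently.

Emit:
play_rows:
  series:
    - [0,0,0.015,0]
    - [0,0,0.023,0]
    - [0,0,0.027,0]
    - [0,0,0.029,0]
    - [0,0,0.031,0]
    - [0,0,0.033,0]
    - [0,0,0.035,0]
    - [0,0,0.036,0]
    - [0,0,0.036,0]
  force: 25

```text
t: 11.65
tcp_pos: [0.5703, 0.2153, 0.115]
tool_rot: [0.712, 0.0, -0.702, -0.001]
force: [5.7, -0.3, -3.6]
finger_gap: 0.298
```

```bash
python3 - <<'E'
from h import *
q,M=st();s=snap("wrist","w8")
s=snap("scene","c8");crop(s,230,350,90,220,4.5,"pics/c8c.png")
E
```

```text
t 11.65 tcp [0.5703 0.2153 0.115 ] az_z 179.94 x [ 0.014  0.002 -1.   ] F [ 5.74 -0.35 -3.56] T [-0.131 -1.374  0.056] gap 0.298 q [ 0.18  0.65  1.58 -0.    0.9   1.75]
```

View pics/w8.png

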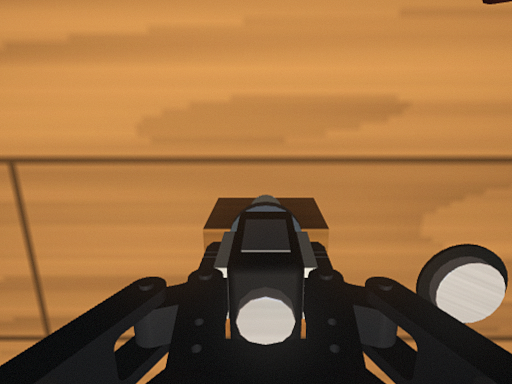

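View pics/c8c.png

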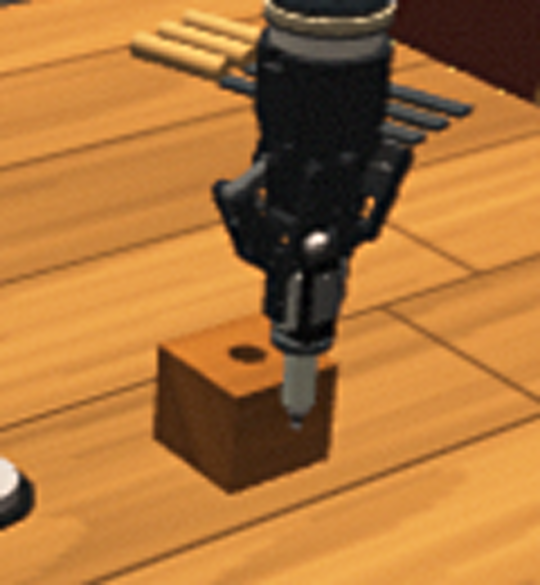

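The barrel touches the stand edge, and the wrist reads 5.7 N sideways with no swing yet. Reducing the grip to 20 N and continuing.

Emit:
play_rows:
  series:
    - [0,0,0.003,0]
    - [0,0,0.006,0]
    - [0,0,0.008,0]
    - [0,0,0.01,0]
    - [0,0,0.012,0]
    - [0,0,0.014,0]
    - [0,0,0.014,0]
  force: 20

```text
t: 12.45
tcp_pos: [0.5597, 0.2154, 0.1159]
tool_rot: [0.715, 0.001, -0.699, -0.001]
force: [5.8, -0.2, -3.2]
finger_gap: 0.299
```

```bash
python3 - <<'E'
from h import *
q,M=st();s=snap("wrist","w9")
s=snap("scene","c9");crop(s,230,350,90,220,4.5,"pics/c9c.png")
E
```

```text
t 12.45 tcp [0.5597 0.2154 0.1159] az_z 179.94 x [ 0.022  0.003 -1.   ] F [ 5.85 -0.22 -3.22] T [-0.134 -1.271  0.02 ] gap 0.299 q [ 0.18  0.64  1.61 -0.    0.87  1.75]
```

View pics/w9.png

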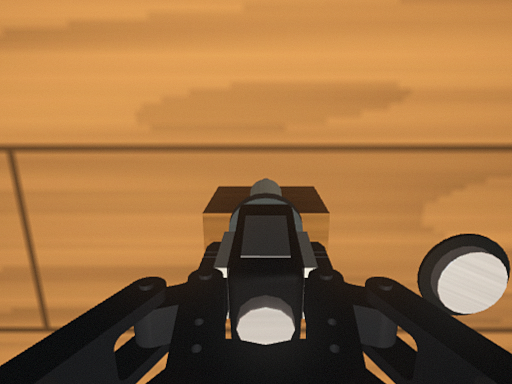

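View pics/c9c.png

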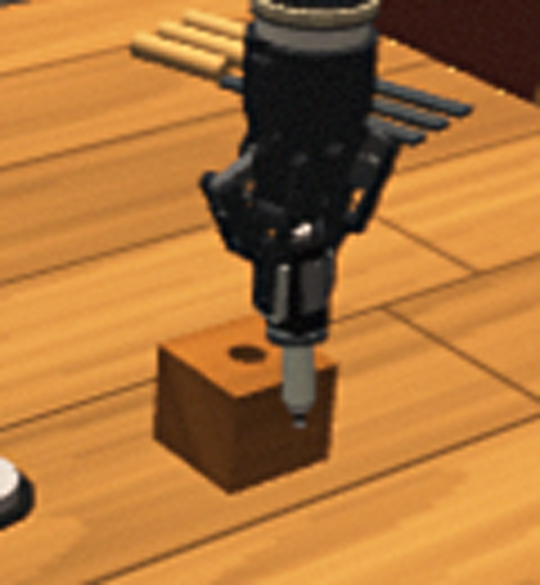

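At 20 N it swings: the tip has moved up the picture to (265,180). Continuing towards 20°.

Emit:
play_rows:
  series:
    - [0,0,0.003,0]
    - [0,0,0.006,0]
    - [0,0,0.008,0]
    - [0,0,0.01,0]
    - [0,0,0.012,0]
    - [0,0,0.014,0]
    - [0,0,0.014,0]

```text
t: 13.25
tcp_pos: [0.5492, 0.2156, 0.1166]
tool_rot: [0.717, 0.001, -0.697, -0.002]
force: [5.9, -0.6, -2.4]
finger_gap: 0.301
```

Emit:
play_rows:
  series:
    - [0,0,-0.008,0]
    - [0,0,-0.016,0]
    - [0,0,-0.026,0]
    - [0,0,-0.04,0]
    - [0,0,-0.05,0]
    - [0,0,-0.05,0]
  force: 60

```text
t: 13.85
tcp_pos: [0.601, 0.2154, 0.118]
tool_rot: [0.718, 0.001, -0.696, -0.002]
force: [0.6, -0.1, -2.6]
finger_gap: 0.299
```

```bash
python3 - <<'E'
from h import *
q,M=st();s=snap("wrist","w10");crop(s,190,340,150,350,3,"pics/w10c.png")
s=snap("scene","c10");crop(s,230,350,90,220,4.5,"pics/c10c.png")
E
```

```text
t 13.85 tcp [0.601  0.2154 0.118 ] az_z 179.89 x [ 0.031  0.004 -1.   ] F [ 0.64 -0.14 -2.65] T [ 0.04   0.014 -0.012] gap 0.299 q [ 0.17  0.67  1.52 -0.    0.92  1.74]
```

View pics/w10c.png

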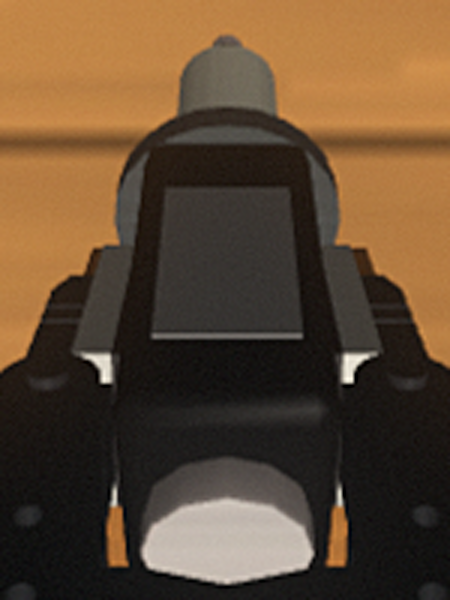

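View pics/c10c.png

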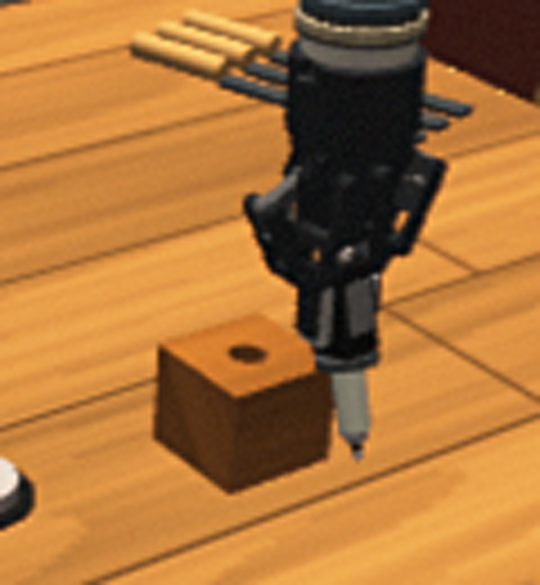

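```bash
cat >> h.py <<'E'
def tilt(tag,u0=242,u1=288,v0=214,v1=262):
    s=pickle.load(open(tag+".pkl","rb"));P=cloud(s)[v0:v1,u0:u1].reshape(-1,3)
    Q=P.copy()
    for _ in range(8):
        c=Q.mean(0);n=np.linalg.svd(Q-c)[2][2];r=(Q-c)@n;k=abs(r)<max(2*r.std(),.0008);Q=Q[k]
    if n[0]*s["R"][2,0]+n[1]*s["R"][2,1]+n[2]*s["R"][2,2]>0:n=-n
    return n,c,len(Q),np.degrees(np.arcsin(n[2])),r.std()
E
python3 - <<'E'
from h import *
for t,b in [("w4",(248,282,217,246)),("w7",(248,282,217,246)),("w9",(246,284,210,252)),("w10",(243,289,215,260))]:
    n,c,k,e,r=tilt(t,*b);print(t,n.round(3),c.round(4),k,"elev",round(e,2),r)
E
```

```text
w4 [ 0.998 -0.062 -0.018] [0.5393 0.2143 0.2035] 979 elev -1.06 0.00028397368682236686
w7 [ 1.     0.003 -0.016] [0.6188 0.2155 0.1328] 977 elev -0.93 0.0002876323782226532
w9 [ 0.989 -0.004  0.148] [0.5779 0.2156 0.1378] 1554 elev 8.52 0.0003383016812397365
w10 [ 0.957 -0.001  0.29 ] [0.6186 0.2152 0.1462] 1951 elev 16.89 0.00034652242811838106
```

Depth on the flat front of the grip gives the tilt directly. It reads 16.9° now against -1.0° when upright, so about 17.9°. Moving over the stone to measure its face with the same camera.

Emit:
play_rows:
  series:
    - [-0.03,0,0,0]
    - [-0.06,0,0.005,0]
    - [-0.085,0.02,0.015,3]
    - [-0.088,0.06,0.025,6]
    - [-0.088,0.1,0.035,10]
    - [-0.088,0.14,0.045,15]
    - [-0.088,0.18,0.055,20]
    - [-0.088,0.22,0.065,24]
    - [-0.088,0.26,0.075,26.9]
    - [-0.088,0.3,0.085,26.9]
    - [-0.088,0.335,0.092,26.9]
    - [-0.088,0.36,0.097,26.9]
    - [-0.088,0.37,0.0985,26.9]
    - [-0.088,0.37,0.0985,26.9]
    - [-0.088,0.37,0.0985,26.9]

```text
t: 15.45
tcp_pos: [0.4968, -0.1536, 0.2013]
tool_rot: [0.696, -0.161, -0.679, -0.169]
force: [1.1, 0.4, -2.1]
finger_gap: 0.297
```

```bash
python3 - <<'E'
from h import *
q,M=st();s=snap("wrist","w11")
s=snap("top","t11");crop(s,295,395,185,270,7,"pics/t11c.png")
n,c,k,e,r=tilt("w11",243,289,215,260);print(n.round(3),c.round(4),k,e,np.degrees(np.arctan2(n[1],n[0])))
E
```

```text
t 15.45 tcp [ 0.4968 -0.1536  0.2013] az_z 153.02 x [ 0.027  0.005 -1.   ] F [ 1.1   0.37 -2.08] T [ 0.002 -0.021  0.029] gap 0.297 q [-0.53  0.42  1.74  0.02  0.96  1.5 ]
[ 0.854 -0.438  0.281] [ 0.5124 -0.1622  0.2294] 1950 16.323872749004657 -27.15506691946127
```

View pics/w11.png

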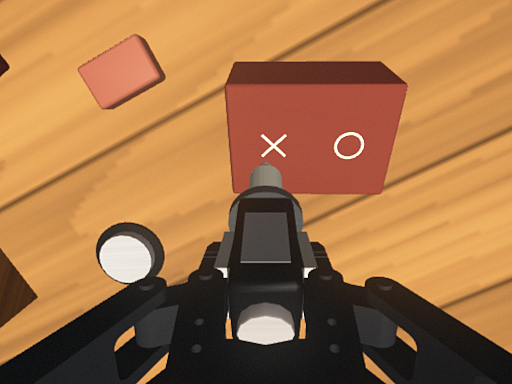

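View pics/t11c.png

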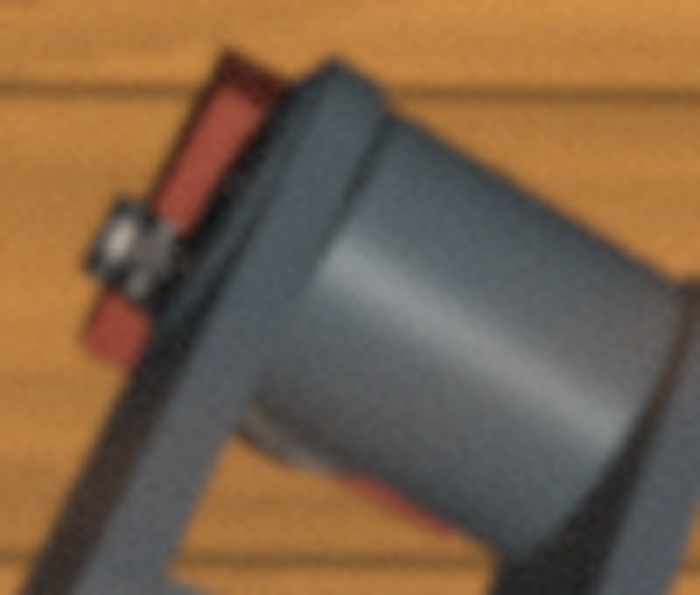

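The wrist view shows the cross at (273,146), the ring at (349,146) and the tester nose at (265,175). Next I'll fit the face plane from the wrist depth.

```bash
python3 - <<'E'
from h import *
s=pickle.load(open("w11.pkl","rb"));P=cloud(s)
m=np.zeros(P.shape[:2],np.uint8);cv2.fillPoly(m,[np.array([(232,88),(400,88),(382,188),(305,188),(300,170),(240,160)])],1)
m[155:195,228:300]=0
Q=P[m>0]
for _ in range(6):
    c=Q.mean(0);n=np.linalg.svd(Q-c)[2][2];n*=np.sign(n[2]);r=(Q-c)@n;Q=Q[abs(r)<max(2.5*r.std(),.0008)]
print("plane",n,c,len(Q),r.std(),"tilt",np.degrees(np.arccos(n[2])),"az",np.degrees(np.arctan2(n[1],n[0])))
np.save("plane.npy",np.r_[n,n@c])
for k,u,v in[("cross",273,146),("ring",348.5,145.8)]: print(k,ray(s,u,v,n,n@c))
nb,cb,_,_,_=tilt("w11",243,289,215,260)
print("angle between face normal & box front normal",np.degrees(np.arccos(n@nb)),"(w7 bias: vertical vs front:",90+.93)
# camera frame normals
print(s["R"]@n,s["R"]@nb)
crop(s,215,315,120,210,7,"pics/w11c.png")
E
```

```text
plane [-0.30509011  0.1558482   0.93948463] [ 0.51503075 -0.21590958  0.05999783] 13255 0.0006104852714793053 tilt 20.034814643779075 az 152.94083838527058
cross [ 0.5232124  -0.17250292  0.05545416]
ring [ 0.49263073 -0.23345454  0.05563408]
angle between face normal & box front normal 93.71091544936516 (w7 bias: vertical vs front: 90.93
[-0.01550944  0.57326844 -0.81922082] [-5.10950660e-04 -8.54717353e-01 -5.19093427e-01]
```

View pics/w11c.png

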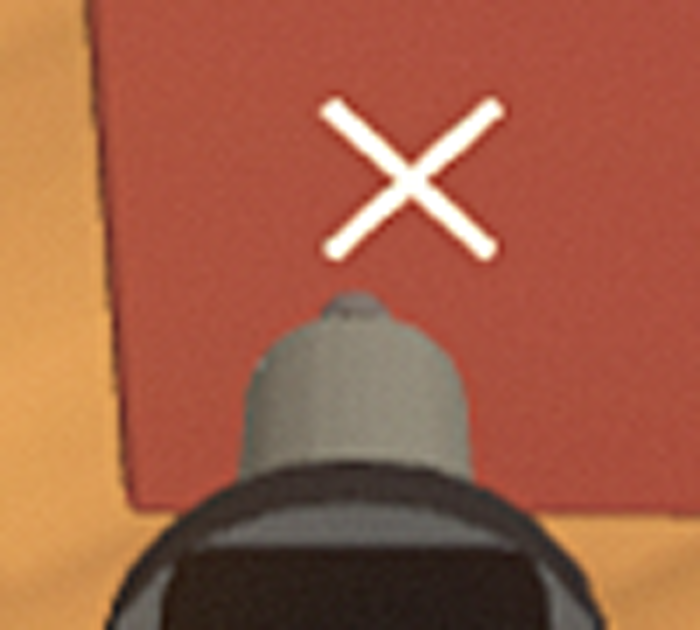

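```bash
python3 - <<'E'
from h import *
def pl(s,b):
    u0,u1,v0,v1=b;Q=cloud(s)[v0:v1,u0:u1].reshape(-1,3)
    for _ in range(6):
        c=Q.mean(0);n=np.linalg.svd(Q-c)[2][2];n*=np.sign(n[2]);r=(Q-c)@n;Q=Q[abs(r)<max(2.5*r.std(),.0008)]
    return n.round(4),c.round(4),r.std()
print(pl(pickle.load(open("w7.pkl","rb")),(50,450,20,180)))
print(pl(pickle.load(open("w4.pkl","rb")),(30,480,20,120)))
n,c,k,e,r=tilt("w5",248,282,217,246);print(e)
n,c,k,e,r=tilt("w3",248,282,217,246);print("w3 in stand gripped",e)
n,c,k,e,r=tilt("w2",248,282,215,240);print("w2 ungripped",e,n,k)
E
```

```text
Traceback (most recent call last):
numpy._core._exceptions._ArrayMemoryError: Unable to allocate 30.5 GiB for an array with shape (64000, 64000) and data type float64
```

```bash
sed -i 's/np.linalg.svd(Q-c)/np.linalg.svd(Q-c,full_matrices=False)/' h.py; python3 - <<'E'
from h import *
def pl(s,b):
    u0,u1,v0,v1=b;Q=cloud(s)[v0:v1,u0:u1].reshape(-1,3)
    for _ in range(6):
        c=Q.mean(0);n=np.linalg.svd(Q-c,full_matrices=False)[2][2];n*=np.sign(n[2]);r=(Q-c)@n;Q=Q[abs(r)<max(2.5*r.std(),.0008)]
    return n.round(4),c.round(4),r.std()
print(pl(pickle.load(open("w7.pkl","rb")),(50,450,20,180)))
print(pl(pickle.load(open("w4.pkl","rb")),(30,480,20,120)))
for t in("w5","w3","w2"):
  n,c,k,e,r=tilt(t,248,282,217,240);print(t,e,n,k)
E
```

```text
(array([6.e-04, 1.e-03, 1.e+00]), array([6.701e-01, 2.274e-01, 6.000e-04]), np.float64(0.0006554245749368355))
(array([5.e-04, 1.e-03, 1.e+00]), array([6.190e-01, 2.194e-01, 6.000e-04]), np.float64(0.0007103099000070949))
w5 -1.3833737223223121 [ 0.99759891 -0.06491212 -0.02414208] 778
w3 -1.2807367603172912 [ 0.99757305 -0.06594265 -0.02235121] 775
w2 -1.4146098102030615 [ 0.99771464 -0.06289704 -0.02468709] 779
```

The camera reads the bench level, so the face is truly 20.0° at azimuth 153°. The tester is about 2.7° short. I'll go back to the stand for a small extra swing.

```bash
python3 - <<'E'
from h import *
q,M=st()
for p in [(.601,.2154,.2013),(.601,.2154,.118)]: togo(np.array(p)-q["tcp_pos"],M)
print(np.array(pickle.load(open('w11.pkl','rb'))["t"]).shape)
E
```

```text
t 15.55 tcp [ 0.497  -0.1532  0.2013] az_z 153.11 x [ 0.027  0.005 -1.   ] F [-0.05  0.18 -2.63] T [ 0.013  0.095 -0.023] gap 0.295 q [-0.52  0.42  1.74  0.02  0.96  1.5 ]
tool shift [ 0.0046 -0.3757  0.074 ]
tool shift [ 0.0878 -0.3744  0.0758]
(3,)
```

Emit:
play_rows:
  series:
    - [0,-0.03,0.006,0]
    - [0.001,-0.07,0.014,-4]
    - [0.001,-0.11,0.022,-8]
    - [0.002,-0.15,0.03,-12]
    - [0.002,-0.19,0.038,-16]
    - [0.003,-0.23,0.046,-20]
    - [0.003,-0.27,0.054,-24]
    - [0.004,-0.31,0.061,-26.9]
    - [0.004,-0.345,0.068,-26.9]
    - [0.0046,-0.365,0.072,-26.9]
    - [0.0046,-0.3757,0.074,-26.9]
    - [0.0046,-0.3757,0.074,-26.9]
    - [0.035,-0.375,0.075,-26.9]
    - [0.065,-0.3745,0.0755,-26.9]
    - [0.088,-0.3744,0.0758,-26.9]
    - [0.088,-0.3744,0.0758,-26.9]
    - [0.088,-0.3744,0.0758,-26.9]
  force: 60

```text
t: 17.25
tcp_pos: [0.6009, 0.2145, 0.1179]
tool_rot: [0.716, 0.001, -0.698, -0.002]
force: [0.5, 1.3, -1.5]
finger_gap: 0.295
```

```bash
python3 - <<'E'
from h import *
q,M=st();togo(np.array([.539,.2154,.1165])-q["tcp_pos"],M)
E
```

```text
t 17.25 tcp [0.6009 0.2145 0.1179] az_z 179.96 x [ 0.026  0.004 -1.   ] F [ 0.53  1.28 -1.5 ] T [ 0.004 -0.007  0.039] gap 0.295 q [ 0.17  0.67  1.51 -0.    0.93  1.74]
tool shift [-0.0002 -0.0009  0.0619]
```

Emit:
play_rows:
  series:
    - [0,0,0.015,0]
    - [0,0,0.03,0]
    - [0,0,0.04,0]
    - [0,0,0.047,0]
    - [0,0,0.051,0]
    - [0,0,0.054,0]
    - [0,0,0.057,0]
    - [0,0,0.06,0]
    - [0,0,0.062,0]
    - [0,0,0.062,0]
    - [0,0,0.062,0]
  force: 20

```text
t: 18.35
tcp_pos: [0.5471, 0.2151, 0.1186]
tool_rot: [0.722, 0.002, -0.691, -0.003]
force: [9.2, -0.4, -2.3]
finger_gap: 0.296
```

```bash
python3 - <<'E'
from h import *
q,M=st();snap("wrist","w12")
n,c,k,e,r=tilt("w12",243,289,216,262);print(n.round(3),c.round(4),k,e,r)
E
```

```text
t 18.35 tcp [0.5471 0.2151 0.1186] az_z 179.94 x [ 0.044  0.006 -0.999] F [ 9.2  -0.35 -2.28] T [-0.088 -1.935 -0.019] gap 0.296 q [ 0.19  0.61  1.66 -0.    0.83  1.76]
[ 0.95  -0.003  0.313] [0.5641 0.2147 0.148 ] 1984 18.222929863670075 0.0003543550676109954
```

Emit:
play_rows:
  series:
    - [0,0,0.003,0]
    - [0,0,0.006,0]
    - [0,0,0.008,0]
    - [0,0,0.009,0]
    - [0,0,0.009,0]
  force: 20

```text
t: 18.9
tcp_pos: [0.5454, 0.2155, 0.1201]
tool_rot: [0.728, 0.003, -0.685, -0.003]
force: [10.6, -0.4, -3.6]
finger_gap: 0.299
```

```bash
python3 - <<'E'
from h import *
q,M=st();snap("wrist","w13")
n,c,k,e,r=tilt("w13",243,289,216,262);print(n.round(3),c.round(4),k,e,r)
E
```

```text
t 18.9 tcp [0.5454 0.2155 0.1201] az_z 179.94 x [ 0.06   0.008 -0.998] F [10.6  -0.37 -3.6 ] T [-0.09  -2.261 -0.016] gap 0.299 q [ 0.19  0.61  1.67 -0.    0.8   1.76]
[ 0.944 -0.002  0.33 ] [0.562  0.2152 0.1499] 1980 19.28100771895714 0.0003531766586441166
```

The arm's own give adds the rest of the tilt (tool 3.4°, grip face 19.3°, so about 20.3° in all). Releasing away from the stand and re-measuring.

Emit:
play_rows:
  series:
    - [0,0,-0.008,0]
    - [0,0,-0.016,0]
    - [0,0,-0.026,0]
    - [0,0,-0.04,0]
    - [0,0,-0.055,0]
    - [0,0,-0.055,0]
    - [0,0,-0.055,0]
  force: 40

```text
t: 19.65
tcp_pos: [0.5992, 0.2153, 0.1227]
tool_rot: [0.727, 0.002, -0.687, -0.003]
force: [-0.4, -0.0, -1.4]
finger_gap: 0.296
```

```bash
python3 - <<'E'
from h import *
q,M=st();snap("wrist","w14")
n,c,k,e,r=tilt("w14",243,289,216,262);print(n.round(3),c.round(4),k,e,r, "normal in tool",(M.T@n).round(4))
for p in [(.497,-.150,.205)]: togo(np.array(p)-q["tcp_pos"],M)
E
```

```text
t 19.65 tcp [0.5992 0.2153 0.1227] az_z 179.93 x [ 0.057  0.008 -0.998] F [-0.37 -0.01 -1.42] T [-0.042  0.114 -0.018] gap 0.296 q [ 0.17  0.66  1.54 -0.    0.89  1.74]
[0.948 0.003 0.32 ] [0.6159 0.215  0.1523] 1990 18.636023655013418 0.0003624852866115362 normal in tool [-0.2647 -0.0066 -0.9643]
tool shift [-0.0909  0.3647  0.0969]
```

View pics/w14.png

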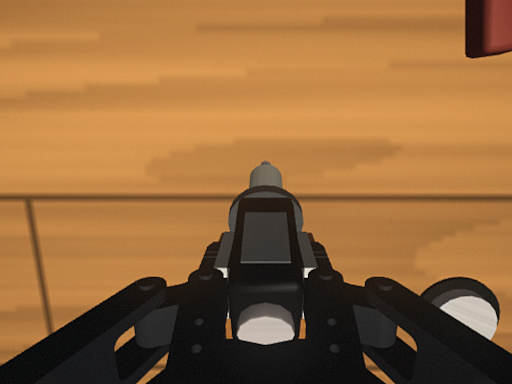

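Emit:
play_rows:
  series:
    - [-0.03,0,0,0]
    - [-0.06,0,0.005,0]
    - [-0.085,0.02,0.013,3]
    - [-0.09,0.06,0.023,7]
    - [-0.091,0.1,0.033,12]
    - [-0.091,0.14,0.043,17]
    - [-0.091,0.18,0.053,22]
    - [-0.091,0.22,0.063,27]
    - [-0.091,0.26,0.073,31]
    - [-0.091,0.3,0.083,33]
    - [-0.091,0.335,0.09,33]
    - [-0.091,0.355,0.095,33]
    - [-0.091,0.365,0.097,33]
    - [-0.091,0.365,0.097,33]
    - [-0.091,0.365,0.097,33]
    - [-0.091,0.365,0.097,33]
  force: 60

```text
t: 21.3
tcp_pos: [0.4964, -0.1488, 0.205]
tool_rot: [0.696, -0.192, -0.66, -0.209]
force: [0.2, -0.1, -3.0]
finger_gap: 0.301
```

```bash
cat > ax.py <<'E'
from h import *
from scipy.spatial.transform import Rotation as R
pl=np.load("plane.npy");nf=pl[:3]
def axis(tag,M,b=(243,289,216,262),bias=1.05):
    n,c,k,e,r=tilt(tag,*b)          # front face normal (-toolz side)
    y=M[:,1]                        # jaw axis, pads flat
    n=n-(n@y)*y;n/=np.linalg.norm(n)
    a=np.cross(y,n); a*=np.sign(a[2])
    # raise tilt by bias (front normal reads low)
    cand=[R.from_rotvec(y*np.radians(s*bias)).apply(a) for s in(1,-1)]
    a=min(cand,key=lambda v:v[2])
    d=M.T@a
    print("elev",round(e,2),"axis",a.round(4),"tilt",round(np.degrees(np.arccos(a[2])),2),"az",round(np.degrees(np.arctan2(a[1],a[0])),2),"angle to face normal",round(np.degrees(np.arccos(a@nf)),2))
    return a,c
E
python3 - <<'E'
from ax import *
q,M=st();s=snap("wrist","w15");a,c=axis("w15",M)
crop(s,215,315,120,210,7,"pics/w15c.png")
E
```

```text
t 21.3 tcp [ 0.4964 -0.1488  0.205 ] az_z 147.0 x [ 0.056  0.009 -0.998] F [ 0.17 -0.07 -3.02] T [-0.034  0.009 -0.018] gap 0.301 q [-0.53  0.4   1.76  0.04  0.93  1.59]
elev 17.87 axis [-0.292   0.1462  0.9452] tilt 19.06 az 153.41 angle to face normal 0.99
```

View pics/w15c.png

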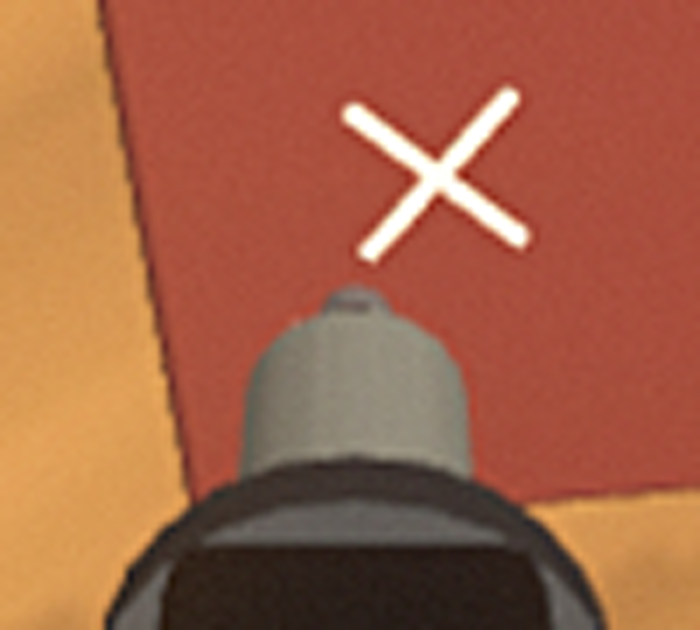

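```bash
python3 - <<'E'
from ax import *
q,M=st();s=pickle.load(open("w15.pkl","rb"));a,c=axis("w15",M)
G=q["tcp_pos"]-M[:,0]*.0196
y=M[:,1];n=np.cross(y,a);n*=np.sign(n@c-n@G)
print("front dist",(c-G)@n,"lateral",(c-G)@y,"axial",(c-G)@a)
tip=G-.094*a
print("tip",tip.round(4),"proj",proj(s,tip),"proj tip front edge",proj(s,tip+.0035*n+.003*a),"collar far edge",proj(s,G-.034*a+.019*n),proj(s,G-.028*a+.019*n))
d=s["depth"]
for v in range(157,172,1): 
    X=bp(s,266,v);print(v,round(float(d[v,266]),4),X.round(4),"axial",round(float((X-G)@a),4),"front",round(float((X-G)@n),4))
E
```

```text
t 21.35 tcp [ 0.4965 -0.1488  0.2051] az_z 147.02 x [ 0.056  0.009 -0.998] F [ 0.    0.58 -2.28] T [-0.055  0.077  0.01 ] gap 0.297 q [-0.53  0.4   1.76  0.04  0.93  1.59]
elev 17.87 axis [-0.292   0.1462  0.9452] tilt 19.06 az 153.41 angle to face normal 0.99
front dist 0.01998379220244772 lateral 0.00022380832746162884 axial 0.003466622844409254
tip [ 0.5228 -0.1628  0.1358] proj (np.float64(264.96442531309236), np.float64(165.20098324102418)) proj tip front edge (np.float64(264.96697480238316), np.float64(162.67777726045796)) collar far edge (np.float64(265.0008992573787), np.float64(188.61232209520432)) (np.float64(265.004618898024), np.float64(195.35543305535595))
157 0.3006 [ 0.5192 -0.1578  0.0515] axial -0.1719 front -0.0328
158 0.3007 [ 0.5184 -0.1573  0.0516] axial -0.1715 front -0.0336
159 0.3019 [ 0.5176 -0.1567  0.0506] axial -0.1721 front -0.035
160 0.3021 [ 0.5168 -0.1562  0.0506] axial -0.1717 front -0.0359
161 0.2128 [ 0.5253 -0.1653  0.1395] axial -0.0915 front 0.0045
162 0.2112 [ 0.5249 -0.1651  0.1412] axial -0.0898 front 0.0046
163 0.211 [ 0.5244 -0.1648  0.1417] axial -0.0892 front 0.0042
164 0.209 [ 0.5241 -0.1647  0.1438] axial -0.0871 front 0.0046
165 0.1933 [ 0.5253 -0.1662  0.1595] axial -0.0729 front 0.0114
166 0.1929 [ 0.5249 -0.1659  0.16  ] axial -0.0722 front 0.0111
167 0.192 [ 0.5245 -0.1657  0.161 ] axial -0.0711 front 0.011
168 0.1901 [ 0.5242 -0.1656  0.1631] axial -0.0691 front 0.0114
169 0.1904 [ 0.5237 -0.1653  0.1629] axial -0.069 front 0.0108
170 0.189 [ 0.5234 -0.1651  0.1645] axial -0.0674 front 0.011
171 0.1871 [ 0.5232 -0.1651  0.1665] axial -0.0654 front 0.0114
```

```bash
python3 - <<'E'
from ax import *
q,M=st();s=pickle.load(open("w15.pkl","rb"))
X=ray(s,277.0,144.7,nf,pl[3]);print("cross",X.round(4))
X=(X+np.array([.5232,-.1725,.0555]))/2
tip=np.array([.5238,-.1633,.1355])+ (q["tcp_pos"]-np.array([.4965,-.1488,.2051]))
print("to 10mm off");togo(X+nf*.010-tip,M)
togo(-nf*.01,M)
print(M.round(3))
E
```

```text
t 21.35 tcp [ 0.4965 -0.1488  0.2051] az_z 147.02 x [ 0.056  0.009 -0.998] F [ 0.    0.58 -2.28] T [-0.055  0.077  0.01 ] gap 0.297 q [-0.53  0.4   1.76  0.04  0.93  1.59]
cross [ 0.5237 -0.1729  0.0557]
to 10mm off
tool shift [0.0701 0.0111 0.0016]
tool shift [ 0.0095  0.     -0.003 ]
[[ 0.056 -0.543 -0.838]
 [ 0.009 -0.839  0.544]
 [-0.998 -0.038 -0.043]]
```

Emit:
play_rows:
  series:
    - [0.015,0.005,0.0005,0]
    - [0.03,0.011,0.0015,0]
    - [0.045,0.011,0.0015,0]
    - [0.055,0.011,0.0015,0]
    - [0.063,0.011,0.0015,0]
    - [0.068,0.011,0.0015,0]
    - [0.07,0.011,0.0015,0]
    - [0.07,0.011,0.0015,0]
    - [0.07,0.011,0.0015,0]

```text
t: 22.25
tcp_pos: [0.4936, -0.1568, 0.1351]
tool_rot: [0.696, -0.192, -0.659, -0.209]
force: [-0.0, -0.4, -2.4]
finger_gap: 0.297
```

```bash
python3 - <<'E'
from ax import *
q,M=st();s=snap("wrist","w16");a,c=axis("w16",M)
crop(s,200,340,90,220,5.5,"pics/w16c.png")
G=q["tcp_pos"]-M[:,0]*.0196;n=np.cross(M[:,1],a);n*=np.sign(n@c-n@G)
tip=G-.094*a+.0011*n
print("tip",tip.round(4),"height above face",nf@tip-pl[3],"proj",proj(s,tip),"foot",proj(s,tip-nf*(nf@tip-pl[3])))
X=np.array([.5235,-.1727,.0556]);print("cross proj",proj(s,X));np.save("X.npy",X)
F=tip-nf*(nf@tip-pl[3])
togo(X-F,M)
E
```

```text
t 22.25 tcp [ 0.4936 -0.1568  0.1351] az_z 147.02 x [ 0.057  0.008 -0.998] F [-0.03 -0.44 -2.42] T [0.023 0.065 0.018] gap 0.297 q [-0.55  0.51  1.83  0.05  0.75  1.56]
elev 18.06 axis [-0.2945  0.1478  0.9442] tilt 19.24 az 153.36 angle to face normal 0.81
tip [ 0.521  -0.1714  0.0663] height above face 0.011007541296511797 proj (np.float64(264.9268769549715), np.float64(163.64901586663032)) foot (np.float64(264.9385427543007), np.float64(156.15373004391847))
cross proj (np.float64(265.1040190127986), np.float64(157.48778794283717))
tool shift [0.0003 0.0001 0.001 ]
```

View pics/w16c.png

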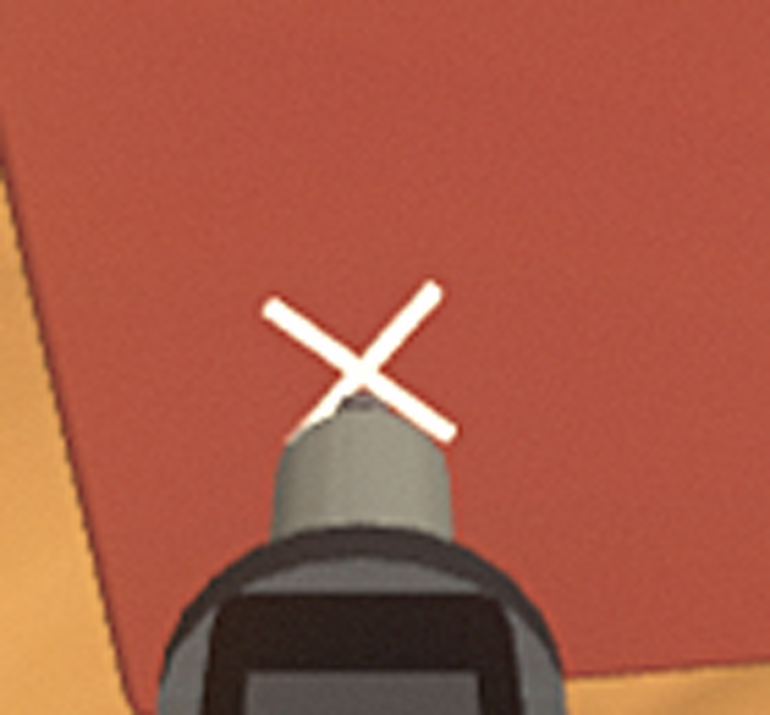

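The cross centre is at crop (362,372), right above the tip along the approach line. Its projection agrees with the measured cross within about 1 pixel, and the squareness error is 0.8°. Approaching along the face normal.

Emit:
play_rows:
  series:
    - [0.003,0,-0.0005,0]
    - [0.006,0,-0.0012,0]
    - [0.0085,0,-0.002,0]
    - [0.0105,0,-0.0027,0]
    - [0.012,0,-0.0032,0]
    - [0.0133,0,-0.0036,0]
    - [0.0133,0,-0.0036,0]
    - [0.0133,0,-0.0036,0]

```text
t: 23.1
tcp_pos: [0.4972, -0.1586, 0.1221]
tool_rot: [0.696, -0.192, -0.659, -0.209]
force: [-0.6, 0.2, 1.3]
finger_gap: 0.295
```

```bash
python3 - <<'E'
from ax import *
q,M=st();s=snap("wrist","w17");a,c=axis("w17",M);X=np.load("X.npy")
crop(s,200,340,90,220,5.5,"pics/w17c.png")
G=q["tcp_pos"]-M[:,0]*.0196;n=np.cross(M[:,1],a);n*=np.sign(n@c-n@G)
tip=G-.094*a+.0011*n
print("Fn",nf@(q["force"]-np.array([0,0,-2.4])),"free tip height",nf@tip-pl[3]);F=tip-nf*(nf@tip-pl[3]);togo(X-F,M);togo(-nf*.001,M)
E
```

```text
t 23.1 tcp [ 0.4972 -0.1586  0.1221] az_z 147.02 x [ 0.057  0.008 -0.998] F [-0.63  0.15  1.29] T [ 0.034  0.204 -0.039] gap 0.295 q [-0.54  0.54  1.83  0.05  0.73  1.56]
elev 17.76 axis [-0.2904  0.1451  0.9459] tilt 18.94 az 153.45 angle to face normal 1.11
Fn 3.6805748723149163 free tip height -0.002601845897269528
tool shift [-0.      0.0001 -0.0001]
tool shift [ 0.001   0.     -0.0003]
```

View pics/w17c.png

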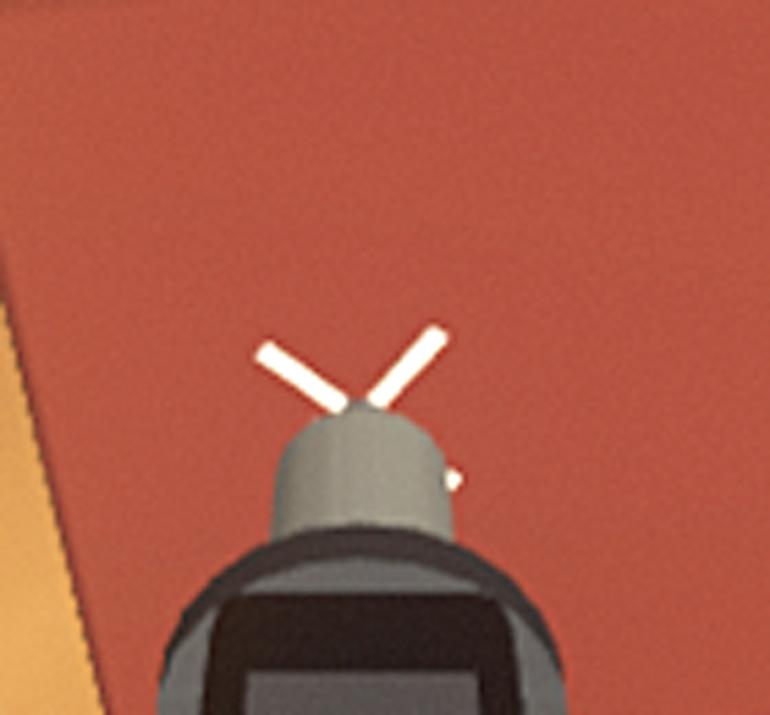

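```bash
python3 - <<'E'
from ax import *
from station import manip,snapshot
F=[]
for i in range(12):
    s=snapshot("scene");F.append(manip.sense()["force"])
F=np.array(F);print(F.mean(0),F.std(0)/12**.5,"Fn",nf@(F.mean(0)-[0,0,-2.3]))
pickle.dump(s,open("c17.pkl","wb"));crop(s,110,190,130,240,6,"pics/c17c.png")
E
```

```text
[-1.25278016  0.16481548 -0.39986577] [0.11783658 0.08923806 0.13645461] Fn 2.1930439291011354
```

View pics/c17c.png

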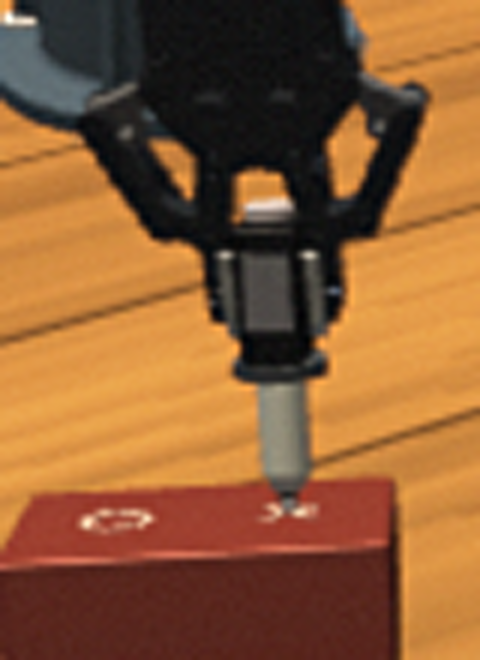

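Averaged over 12 readings the force is 2.2 N (2.7 mm), which agrees with the geometry (2.6 mm). Pressing about 2.4 mm further.

Emit:
play_rows:
  series:
    - [0.0008,0,-0.0003,0]
    - [0.0016,0,-0.0005,0]
    - [0.0023,0,-0.0008,0]
    - [0.0023,0,-0.0008,0]
    - [0.0023,0,-0.0008,0]

```text
t: 24.25
tcp_pos: [0.498, -0.159, 0.1198]
tool_rot: [0.696, -0.192, -0.659, -0.209]
force: [-1.4, 0.0, 1.2]
finger_gap: 0.296
```

```bash
python3 - <<'E'
from ax import *
from station import manip,snapshot
q,M=st();s=snap("wrist","w18");a,c=axis("w18",M);X=np.load("X.npy")
crop(s,200,340,90,220,5.5,"pics/w18c.png")
G=q["tcp_pos"]-M[:,0]*.0196;n=np.cross(M[:,1],a);n*=np.sign(n@c-n@G)
tip=G-.094*a+.0011*n
print("free tip height",nf@tip-pl[3]);Ft=tip-nf*(nf@tip-pl[3]);togo(X-Ft,M)
F=[]
for i in range(12):
    s=snapshot("scene");F.append(manip.sense()["force"])
F=np.array(F);print(F.mean(0),"Fn",nf@(F.mean(0)-[0,0,-2.3]))
E
```

```text
t 24.25 tcp [ 0.498  -0.159   0.1198] az_z 147.01 x [ 0.057  0.008 -0.998] F [-1.4   0.02  1.21] T [0.082 0.365 0.03 ] gap 0.296 q [-0.54  0.55  1.83  0.06  0.72  1.56]
elev 18.0 axis [-0.2936  0.1472  0.9445] tilt 19.18 az 153.37 angle to face normal 0.87
free tip height -0.0050700916366947235
tool shift [0.0001 0.0001 0.0003]
[-2.0494577   0.47930183  1.56005829] Fn 4.326433025906739
```

View pics/w18c.png

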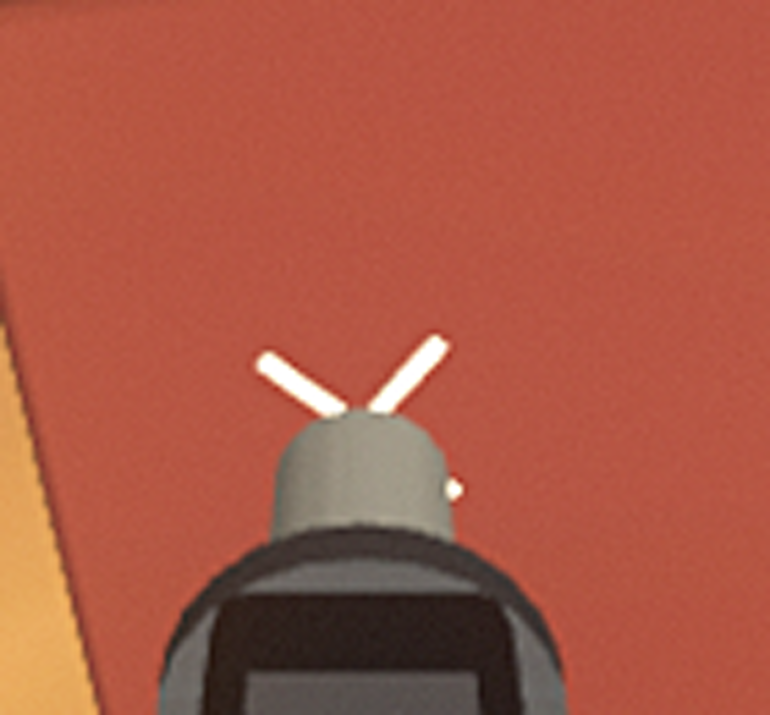

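The tip is on the cross at 4.3 N by force (5.4 mm) or 5.1 mm by geometry, 0.9° off square, and steady. Handing in.

```bash
python3 - <<'E'
from h import *
from station import manip
st();print(manip.sign_off())
E
```

```text
t 24.9 tcp [ 0.498  -0.1591  0.1197] az_z 147.01 x [ 0.057  0.008 -0.998] F [-2.32  0.79  2.31] T [ 0.166  0.403 -0.021] gap 0.297 q [-0.54  0.55  1.83  0.06  0.72  1.56]
the job is handed in; nothing more can be done
None
```

The tester was lifted out and checked on the disc, and the job was handed in at 24.9 s with its tip held on the chalk cross, the plunger about half-way in.

- **Disc check:** I pressed the tip upright on the middle of the disc for about 1.5 s. The force rose by about 4 N, so the plunger was about half-way in.
- **Tilting the tester:** the moves could not tilt the tool, so I swung the tester in the pads by drawing its barrel sideways against the stand's top edge (up to 10.6 N). The arm's own give added about 3° of tilt.
- **Last checks on the stone:**
  - The tip was within about 1 mm of the cross centre.
  - The tester was about 0.9° off square to the face, which measured 20.0°.
  - The plunger was in 5.1 mm by geometry. The averaged force of 4.3 N gives 5.4 mm.
- **What disagreed:**
  - Single force readings are noisy, about ±0.5 N or more.
  - The first swing left the tester about 2.7° short. At the second push it hardly turned in the pads, so the arm's give made up the rest.
  - The grip-face depth reads about 1° low when upright, and I corrected for that.
- **Not checked:** I took no final picture of the loose pieces, but no move came near them.

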